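# Fit the rotor to the bench centrifuge

## Task

Fit the rotor to the bench centrifuge: take it from its stand by the blue bar grip and lower its tapered shank into the spindle in the bowl, then turn it under light load until its drive slot drops over the two brass-coloured dogs. Press it straight down, firmly but without forcing it, until the catch snaps and the rotor sits fully home, and let go. Do not knock the filter jar or the dropper bottle standing nearby.

Things in the scene. Friction and masses are not known exactly. Their poses are not given: they have to be found in the camera images.
- rotor: Aluminium rotor, 116 mm across, 0.27 to 0.39 kg, 12 dark tube holes round its sloping top. Origin: centre of its lower seating face, z up. Above it: steel collar to 11 mm, body 11 to 46 mm, bar grip 46 to 83 mm. The collar has one straight drive slot right across, 12 mm wide, along x (parallel to the bar grip); either way round fits. Shank below: see rotor_stud.
- rotor_grip (a point): Grasp point on the blue bar grip on the rotor's top, 68 mm above the rotor's origin. The bar is 46 mm long along the rotor's x, 20 mm wide along its y, and ends 15 mm above this point; the flat rotor top is 22 mm below it. A white line runs along the bar.
- rotor_stud (a point): Lower end of the rotor's shank, 47 mm below the rotor's origin. The steel shank tapers slightly, from 30 mm diameter at the origin to 27 mm at 33 mm down; below it a round pull stud, 18 mm across.
- rotor_stand: Grey round stand, fixed, 90 mm across (foot 100 mm), 62 mm high, with a 72 mm hole. The rotor's body rests on its rim, shank hanging inside: lift it straight up by 60 mm or more. Origin: centre of its underside.
- centrifuge: White round bench centrifuge, fixed, 216 mm across, rim 102 mm high, bowl 166 mm across inside. Origin: centre of its underside, on the spindle's axis. x points from the control panel (robot's side) to the lid hinge at the back. The lid stays open, leaning back: 105 to 200 mm behind the axis, up to 260 mm high.
- spindle_nose (a point): Centre of the spindle's flat nose face (60 mm across), 64 mm above the worktop, axes as the centrifuge. Tapered socket 30.6 mm wide, 33 mm deep. Two dogs on the face, 8 mm wide, 10 mm long, 10 mm high, opposite each other 24 mm off the axis. The line through them lies at an unmeasured angle within 0.8 rad either way of x. The spindle turns stiffly, 0.1 N m.
- spindle_catch (a point): Sprung catch, hidden 38 mm below the nose. Rotor origin 10 mm above the nose: standing on the dogs (pressed over about 15 N it drags them round). Slot within 4 degrees of the dogs: it drops by its weight to 5 to 8 mm (seldom right home) and rests on the catch, leaning up to 0.04 rad. A further push of 8 to 20 N snaps the catch, which draws it home: origin at the nose. Up to 30 N is safe.
- filter_jar: Clear jar with blue filters, 110 mm across, 158 mm high, loose bystander. Origin: centre of its underside.
- dropper_bottle: White dropper bottle, 70 mm across, 192 mm high, loose bystander. Origin: centre of its underside.
Things that resemble listed ones, but are neither listed nor needed, are in the scene too. What is meant by the rotor_stand is not brown, and is the larger of those in its own colour.

How it is judged:
On the way, in this order (a step that is already met when the one before it is completed fails the run):
1. the rotor has been lifted clear of its stand (z of rotor in the frame of rotor_stand above 0.11 m), for 0.1 s.
2. the drive slot has dropped over the dogs (z of rotor in the frame of spindle_nose below 0.0085 m and horizontal distance between rotor and spindle_nose below 0.003 m), for 0.1 s.
At the end, for the whole second after the job is handed in: The rotor sits fully home: seating face within 1.5 mm of the spindle nose and centred within 2 mm, upright within 0.04 rad, at rest and released (z of rotor in the frame of spindle_nose below 0.0015 m and horizontal distance between rotor and spindle_nose below 0.002 m and angle between rotor's own z axis and vertical below 0.04 rad and linear speed of rotor below 0.02 m/s); the robot touches nothing.
It fails at once if the rotor was forced against the spindle or the housing with more than 60 N (contact force between rotor and centrifuge above 60 N).
It fails at once if the filter jar or the dropper bottle was knocked (moved more than 30 mm) (distance of any of filter_jar, dropper_bottle from where it was at the start of the episode above 0.03 m).
It also fails if it takes over 72 s, if anything falls off the work surface, if the arm or the gripper's body presses on something with over 40 N, if the wrist force passes 120 N, or if a joint passes its speed limit or range.

## Robot

A 6-joint arm with a two-finger parallel gripper is mounted at the origin on a cart in front of the work surface, level with it; the furniture and walls round the work are solid. World frame = base frame: x ahead of the robot, y to its left, z up, the work surface at z = 0. Lengths are in m, angles in rad, forces in N, time in s.
With the tool pointing down it reaches from about 0.3 to 0.775 m from the base axis. Payload 14.6 kg.
Tool frame: the origin (TCP) lies at the very end of the fingers, on their centre line; the grasp point (between the pads) lies 19 mm behind it; z points along the fingers, y is the line along which they close (so a half turn about z gives the same grasp; the last joint's range is limited). The gripper opens to 94 mm and grips with 3 to 60 N. Pads are 16 mm wide; open, the fingers measure 119 mm over their backs; the gripper's body (75 mm by 177 mm) begins 78 mm behind the grasp point.
Start: joints at [-1.364, 0.3, 1.521, -0, 1.321, -0.067], TCP at [0.149, -0.53, 0.178] pointing down, gripper open.
Joint ranges: [-3.03, 3.03], [-0.79, 2.21], [0.23, 2.52], [-1.04, 4.18], [0, 3.07], [-2.55, 2.55]. Speed limits (rad/s): [2.22, 2.22, 2.57, 3.14, 3.14, 3.14].

## Interface

Orientations are given as [roll, pitch, yaw] about the fixed x, y, z axes, in that order (R = Rz(yaw) Ry(pitch) Rx(roll)).
In Python, from station import ctrl gives the robot as it stands.
- The arm moves only by the shell command python3 -m pendant 'ROWS' [OPENING] [FORCE]. ROWS is JSON, a list of rows, each a list of 2 entries, a list of its own where there are three numbers: the shift along the world's x, y, z in cm, then the turn about the world's z in rad. A call has 1 to 20 rows; each row shifts and turns the commanded pose from where the row before left it; what a row does not reach is not made up. A row lasts 1/12 s, in which the tool goes at most 41.7 mm and 7.16 degrees, less where a joint would pass 70% of its speed; a pose out of reach is approached as far as the arm can. A call is refused whole if a number of a shift passes 4.17 or a number of a turn 0.125, either way. A call with a gripper value outside its range is refused whole. OPENING is the opening, from 0 (shut) to 1 (fully open), set as the call begins (- or left out, the last holds). The fingers move at their own pace and stop on an object; FORCE is the grip in N (left out, the last holds). Time passes only in rows, so rows that do not move let the fingers close. It gives the time, the measured TCP pose, the force, the opening and the grip force at its end, in the units of the state.
- ctrl.get_obs(): the state, without advancing time (a new reading comes with each control period).
- ctrl.camera(name): name is "side" or "top"; returns a dict with "color" (400x640x3 uint8, red, green, blue), "intrinsics" (3x3 intrinsics, pixels), "k1" (the pictures are not rectified: a ray, as slopes to the right and down, at radius r is drawn at 1 + k1 r^2 times it, then the intrinsics apply), "camera_from_world" (4x4, takes a point from world to camera coordinates). Camera axes: x right, y down, z forward; pixel columns grow to the right and rows downward; lengths in m; the calibration is good to about 2 mm. A picture is of the moment at which its call begins. There is no depth.
- ctrl.hand_in(): hands the job in; it is judged then, once.
The state is a dict: "time_s": time; "qpos": joint angles; "joint_vel": joint speeds; "tau": joint torques, N m; "ee_pos": TCP position; "eef_rot": TCP orientation; "force": force on the tool from outside, world axes, zero at the start; "moment": the same for the moment, N m; "grip_width": finger opening in m; "grip_force": force on a finger pad.
Only numpy, scipy, OpenCV 4.12 (cv2) and the standard library are available. Lean on these libraries where they do the work, as an engineer would, in place of code of your own. Each camera call takes 0.05 s, during which the arm holds its last target. There are 200 camera calls.

## Working session

There is one attempt and no reset: what is moved stays moved. The work goes in short steps, Python scripts to look and compute and a shell command to move; the robot and the scene stay as the last step left them, time stands still between calls to the robot, and variables do not carry over. Pictures are saved under pics/ and viewed, at most 10 in all, crops included, and the job is handed in when it is done.

```bash
mkdir -p pics; ls; cat > h.py <<'E'
import numpy as np, cv2
from station import ctrl
def undist(c,u,v):
    K=np.array(c["intrinsics"]);k=c["k1"]
    return cv2.undistortPoints(np.array([[[u,v]]],float),K,np.array([k,0,0,0.]))[0,0]
def ray(c,u,v):
    T=np.array(c["camera_from_world"]);s=undist(c,u,v)
    R=T[:3,:3];o=-R.T@T[:3,3];d=R.T@np.array([s[0],s[1],1]);return o,d/np.linalg.norm(d)
def onz(c,u,v,z):
    o,d=ray(c,u,v);return o+d*(z-o[2])/d[2]
def proj(c,p):
    T=np.array(c["camera_from_world"]);q=T[:3,:3]@np.array(p)+T[:3,3];s=q[:2]/q[2];s=s*(1+c["k1"]*(s@s))
    K=np.array(c["intrinsics"]);return np.array([K[0,0]*s[0]+K[0,2],K[1,1]*s[1]+K[1,2]])
def tri(c1,p1,c2,p2):
    o1,d1=ray(c1,*p1);o2,d2=ray(c2,*p2)
    t=np.linalg.lstsq(np.c_[d1,-d2],o2-o1,rcond=None)[0];a=o1+d1*t[0];b=o2+d2*t[1]
    return (a+b)/2,np.linalg.norm(a-b)
def save(c,f,crop=None,s=1):
    im=c["color"][:,:,::-1]
    if crop: im=im[crop[1]:crop[3],crop[0]:crop[2]]
    cv2.imwrite(f,cv2.resize(im,None,fx=s,fy=s,interpolation=cv2.INTER_CUBIC))
E
python3 - <<'E'
from h import *
for n in("side","top"):
    c=ctrl.camera(n);save(c,f"pics/{n}0.png");T=np.array(c["camera_from_world"]);print(n,(-T[:3,:3].T@T[:3,3]).round(3),c["k1"],np.array(c["intrinsics"]).round(1).tolist(),T[:3,:3].round(2).tolist())
o=ctrl.get_obs();print({k:np.round(v,3) for k,v in o.items()})
E
```

```text
pics
side [ 0.565 -1.113  0.651] 0.004867659185490387 [[417.1, 0.0, 321.1], [0.0, 417.1, 201.7], [0.0, 0.0, 1.0]] [[1.0, 0.07, 0.01], [0.04, -0.44, -0.9], [-0.06, 0.89, -0.45]]
top [ 0.381 -0.043  1.103] -0.031678640044806396 [[383.3, 0.0, 326.8], [0.0, 383.3, 201.9], [0.0, 0.0, 1.0]] [[-0.03, -1.0, -0.0], [-0.99, 0.03, -0.14], [0.14, -0.0, -0.99]]
{'time_s': np.float64(0.1), 'qpos': array([-1.364,  0.3  ,  1.521, -0.   ,  1.321, -0.067]), 'joint_vel': array([ 0.   ,  0.001, -0.003,  0.   , -0.   ,  0.   ]), 'tau': array([-1.0000e-03, -5.3265e+01, -3.5328e+01,  7.1000e-02,  2.4000e-02,
       -0.0000e+00]), 'ee_pos': array([ 0.149, -0.529,  0.178]), 'eef_rot': array([-3.141, -0.   ,  0.274]), 'force': array([-1.156, -0.094, -0.667]), 'moment': array([ 0.015, -0.025,  0.015]), 'grip_force': np.float64(0.0), 'grip_width': np.float64(0.094)}
```

View pics/side0.png

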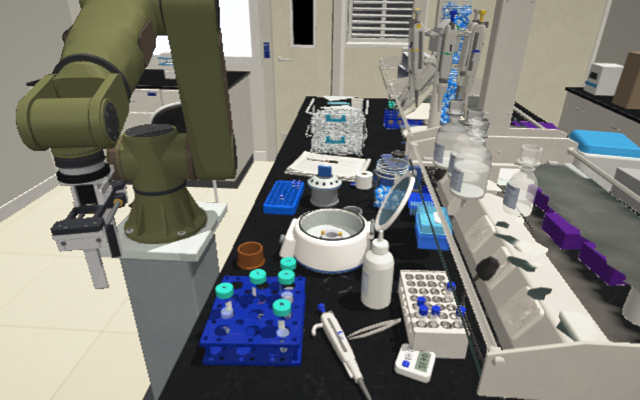

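View pics/top0.png

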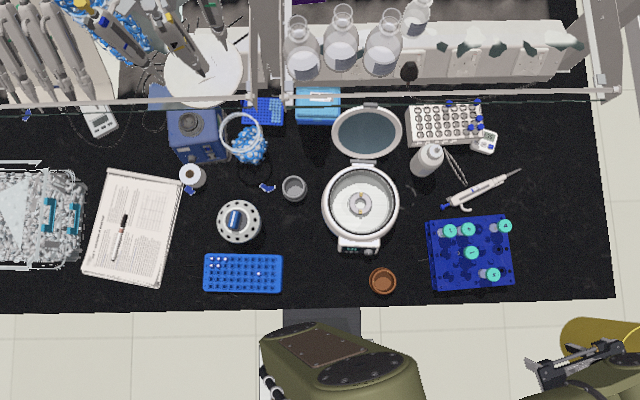

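The side view shows the rotor at about (325,190) and the centrifuge at (330,240). The bottle is at (377,275) and the jar at (393,170). In the top view the rotor is at (239,221), the spindle at (360,203), the jar at (243,138) and the bottle at (427,158).

```bash
python3 - <<'E'
from h import *
t=ctrl.camera("top");s=ctrl.camera("side")
im=t["color"]
a=cv2.resize(im[180:260,200:280],(640,640),interpolation=cv2.INTER_CUBIC)[:,:,::-1]
b=cv2.resize(im[155:255,310:410],(640,640),interpolation=cv2.INTER_CUBIC)[:,:,::-1]
cv2.imwrite("pics/crops.png",cv2.resize(np.hstack([a,b]),(800,400)))
hsv=cv2.cvtColor(im,cv2.COLOR_RGB2HSV)
# blue bar
def blue(c,x0,y0,x1,y1):
    h=cv2.cvtColor(c["color"],cv2.COLOR_RGB2HSV)[y0:y1,x0:x1]
    m=((h[...,0]>95)&(h[...,0]<130)&(h[...,1]>110)).astype(np.uint8)
    n,l,st,ce=cv2.connectedComponentsWithStats(m);i=1+np.argmax(st[1:,4]);cn=cv2.findContours((l==i).astype(np.uint8),0,2)[0][0]
    return st[i],ce[i]+[x0,y0],cv2.minAreaRect(cn),(l==i)
st,ce,r,m=blue(t,215,200,262,243);print("top blue",st,ce,r)
ys,xs=np.nonzero(m);P=np.array([onz(t,x+215,y+200,.134)[:2] for x,y in zip(xs,ys)])
w,v=np.linalg.eigh(np.cov(P.T));d=v[:,1];print("mean",P.mean(0),"ang",np.arctan2(d[1],d[0]),np.sqrt(w*12))
st2,ce2,r2,_=blue(s,312,160,338,182);print("side blue",st2,ce2,r2)
print("tri",tri(t,ce,s,ce2))
print("rotor@.13",onz(t,*ce,.13), "spindle",onz(t,360,203,.064))
print("jar top",onz(t,240,131,.158),"bottle",onz(t,436,148,.19))
# sanity scale
for p in [(0.5,0.,0.064)]: print(proj(t,p),proj(s,p))
E
```

```text
top blue [ 13  10  13  19 131] [234.49618321 219.69465649] ((19.088237762451172, 19.14706039428711), (9.943960189819336, 18.19017219543457), 14.03624439239502)
mean [0.48259084 0.19303429] ang 2.8829515807081303 [0.02707487 0.04508384]
side blue [  6   6  13  11 120] [324.34166667 170.975     ] ((12.44615364074707, 10.930768966674805), (12.03136920928955, 9.674708366394043), 7.125016689300537)
tri (array([0.48481001, 0.19798765, 0.11371838]), np.float64(0.0002296441352434378))
rotor@.13 [0.48298776 0.19400869 0.13      ] spindle [ 0.52642462 -0.13379603  0.064     ]
jar top [0.70852775 0.17497484 0.158     ] bottle [ 0.64030454 -0.31544819  0.19      ]
[311.35248195 213.93212675] [324.84355708 211.20370776]
```

View pics/crops.png

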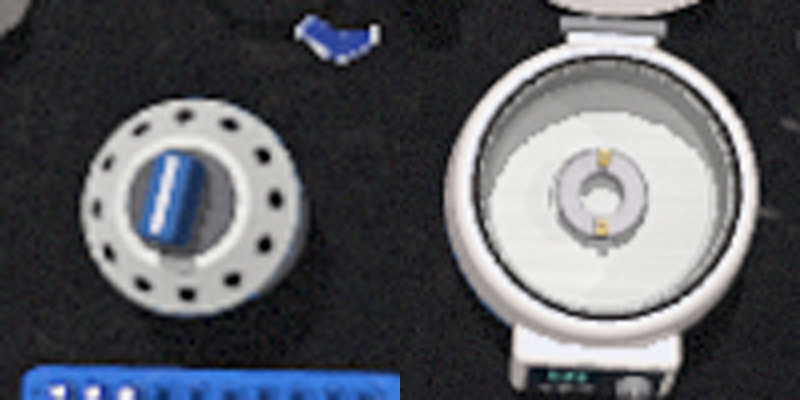

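The left crop shows the bar with its white line running from (173,157) to (157,240). The right crop shows the dogs at (604,157) and (601,226), so their line lies nearly along x.

```bash
cat > meas.py <<'E'
from h import *
def comps(c,box,f,amin):
    x0,y0,x1,y1=box;h=cv2.cvtColor(c["color"],cv2.COLOR_RGB2HSV)[y0:y1,x0:x1].astype(int)
    m=f(h).astype(np.uint8);n,l,st,ce=cv2.connectedComponentsWithStats(m)
    return [(st[i,4],ce[i]+[x0,y0],np.argwhere(l==i)[:,::-1]+[x0,y0]) for i in range(1,n) if st[i,4]>=amin]
def line(c,pts,z):
    P=np.array([onz(c,*p,z)[:2] for p in pts]);w,v=np.linalg.eigh(np.cov(P.T));d=v[:,1];d=d*np.sign(d[0])
    return P.mean(0),np.arctan2(d[1],d[0]),np.sqrt(w*12)
E
python3 - <<'E'
from meas import *
t=ctrl.camera("top");s=ctrl.camera("side")
print("white",[(a,c.round(1),line(t,p,.134)) for a,c,p in comps(t,(226,208,243,230),lambda h:(h[...,2]>185)&(h[...,1]<110),8)])
g=[(a,c,p) for a,c,p in comps(t,(345,185,375,220),lambda h:(h[...,0]>12)&(h[...,0]<35)&(h[...,1]>70),2)]
D=[onz(t,*c,.074) for a,c,p in g];print("dogs",[(a,c.round(1)) for a,c,p in g],D,np.mean(D,0),np.linalg.norm(D[0]-D[1]))
d=(D[0]-D[1])*np.sign(D[0][0]-D[1][0]);print("dog angle",np.arctan2(d[1],d[0]))
# bowl rim and rotor outline: sampled circles
for nm,box,f,z in [("rotor",(205,190,275,250),lambda h:(h[...,2]>110)&(h[...,1]<60),.09),("centri",(315,158,405,238),lambda h:(h[...,2]>165)&(h[...,1]<60),.10)]:
    p=max(comps(t,box,f,50),key=lambda q:q[0])[2]
    hull=cv2.convexHull(p.astype(np.int32))[:,0]
    e=cv2.fitEllipse(hull.astype(np.float32));print(nm,e,onz(t,*e[0],z))
# side dogs
g=[(a,c.round(1)) for a,c,p in comps(s,(300,205,365,250),lambda h:(h[...,0]>12)&(h[...,0]<35)&(h[...,1]>80),2)];print("side dogs",g)
print("proj dogs", [proj(s,q) for q in D])
E
```

```text
white [(np.int32(46), array([231.7, 209.4]), (array([0.50908756, 0.20035266]), np.float64(-1.4418266576214362), array([0.01228045, 0.04825659]))), (np.int32(44), array([232.4, 218.4]), (array([0.48613429, 0.19839227]), np.float64(-0.23878002352565025), array([0.0069288, 0.0421189])))]
dogs [(np.int32(8), array([360.8, 194.1])), (np.int32(9), array([360. , 211.9]))] [array([ 0.54934008, -0.13592682,  0.074     ]), array([ 0.50077756, -0.13196059,  0.074     ])] [ 0.52505882 -0.13394371  0.074     ] 0.048724217418989774
dog angle -0.0814918176924224
rotor ((237.80027770996094, 220.90028381347656), (42.830543518066406, 44.12870407104492), 54.38301467895508) [0.48372694 0.19490006 0.09      ]
centri ((360.30670166015625, 206.8421173095703), (50.79726791381836, 58.22983932495117), 94.24590301513672) [ 0.51112635 -0.13104512  0.1       ]
side dogs [(np.int32(14), array([322.5, 232.3])), (np.int32(12), array([340. , 233.5]))]
proj dogs [array([339.81420236, 231.93911408]), array([322.04979772, 230.42478766])]
```

```bash
python3 -m pendant '[[[0,0,4],0],[[0,0,4],0],[[0,0,3],0],[[1.7,3.5,0],-0.03],[[1.7,3.5,0],-0.03],[[1.7,3.5,0],-0.03],[[1.7,3.5,0],-0.03],[[1.7,3.5,0],-0.03],[[1.7,3.5,0],-0.03],[[1.7,3.5,0],-0.03],[[1.7,3.5,0],-0.03],[[1.7,3.5,0],-0.03],[[1.7,3.5,0],-0.03],[[1.7,3.5,0],-0.03],[[1.7,3.5,0],-0.03],[[1.7,3.5,0],-0.03],[[1.7,3.5,0],-0.03],[[1.7,3.5,0],-0.03],[[1.7,3.5,0],-0.03],[[1.7,3.5,0],-0.03]]' 1 20
```

```text
time_s: 1.97
ee_pos: [0.4381, 0.0676, 0.2885]
eef_rot: [-3.141, -0.001, -0.237]
force: [1.0, -0.3, -0.7]
grip_width: 0.094
grip_force: 0.0
```

```bash
python3 -m pendant '[[[1.2,3.2,0],0],[[1.2,3.2,0],0],[[1.2,3.2,0],0],[[1.1,3.3,0],0],[[0,0,-4],0],[[0,0,-4],0],[[0,0,-3],0],[[0,0,0],0],[[0,0,0],0]]'
python3 - <<'E'
from h import *
t=ctrl.camera("top");s=ctrl.camera("side");print(ctrl.get_obs()["ee_pos"])
a=cv2.resize(t["color"][140:300,160:320],(400,400),interpolation=3);b=cv2.resize(s["color"][120:220,275:375],(400,400),interpolation=3)
cv2.imwrite("pics/near.png",np.hstack([a,b])[:,:,::-1])
E
```

```text
time_s: 2.72
ee_pos: [0.4845, 0.1944, 0.1784]
eef_rot: [3.141, 0.002, -0.236]
force: [0.5, -0.7, 0.4]
grip_width: 0.0943
grip_force: 0.0
[0.48570598 0.19471715 0.18079956]
```

View pics/near.png

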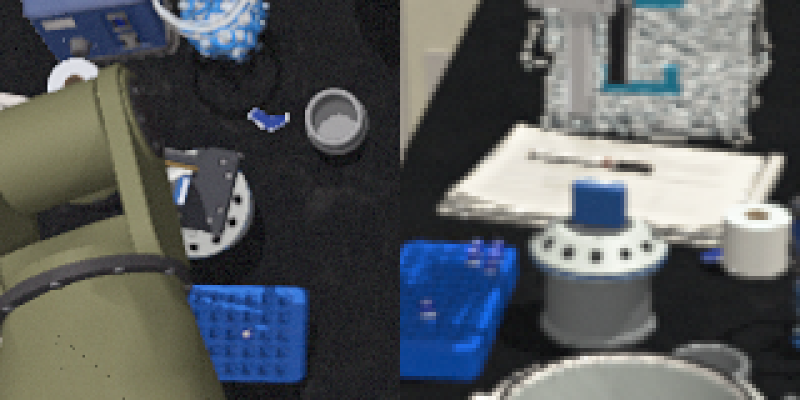

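The top crop shows the gripper over the rotor, with the white line still visible between the fingers. The side crop shows the bar at (600,203). The gripper is aligned, so I'll descend and grip.

```bash
python3 -m pendant '[[[0,0.1,-3],0],[[0,0,-2],0],[[0,0,-1.5],0],[[0,0,-1],0],[[0,0,0],0],[[0,0,0],0]]' && python3 -m pendant '[[[0,0,0],0],[[0,0,0],0],[[0,0,0],0],[[0,0,0],0],[[0,0,0],0],[[0,0,0],0],[[0,0,0],0],[[0,0,0],0],[[0,0,0],0],[[0,0,0],0]]' 0 35
```

```text
time_s: 3.32
ee_pos: [0.4855, 0.1957, 0.1048]
eef_rot: [-3.141, -0.002, -0.236]
force: [-0.4, 0.4, -0.4]
grip_width: 0.0939
grip_force: 0.0
time_s: 4.15
ee_pos: [0.4847, 0.1955, 0.1033]
eef_rot: [3.142, 0.0, -0.236]
force: [0.6, -0.1, 0.1]
grip_width: 0.0307
grip_force: 0.0
```

```bash
python3 -m pendant '[[[0,0,0],0],[[0,0,0],0],[[0,0,0],0],[[0,0,0],0],[[0,0,0],0],[[0,0,0],0]]' && python3 -m pendant '[[[0,0,1],0],[[0,0,1],0],[[0,0,2],0],[[0,0,2],0],[[0,0,3],0],[[0,0,4],0],[[0,0,3],0],[[0,0,0],0],[[0,0,0],0]]'
python3 - <<'E'
from h import *
s=ctrl.camera("side");o=ctrl.get_obs();print(o["ee_pos"],o["force"],o["moment"])
print(proj(s,o["ee_pos"]));save(s,"pics/lift.png",(250,80,410,200),4)
E
```

```text
time_s: 4.65
ee_pos: [0.4849, 0.1957, 0.1035]
eef_rot: [-3.141, -0.0, -0.236]
force: [1.3, 3.4, 2.3]
grip_width: 0.0194
grip_force: 35.0
time_s: 5.4
ee_pos: [0.4849, 0.1953, 0.265]
eef_rot: [-3.141, -0.002, -0.236]
force: [-1.1, 0.3, -4.9]
grip_width: 0.0192
grip_force: 35.0
[0.48436447 0.19518079 0.26316982] [-0.12043361  0.06587296 -4.79690552] [ 0.01609214 -0.02374495 -0.00603268]
[324.62144001 128.3201323 ]
```

View pics/lift.png

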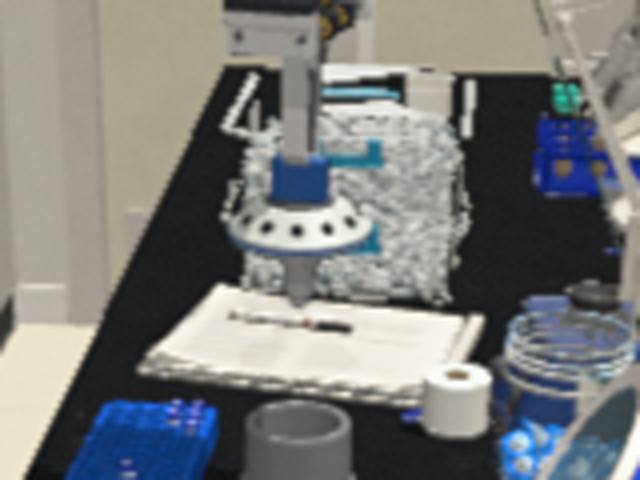

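The rotor is held level and centred: the finger is at x≈300 and the bar spans 272–330 in the crop. I'll carry it over the spindle.

```bash
python3 -m pendant '[[[0.4,-2,0],0.015],[[0.4,-3,0],0.015],[[0.4,-3.5,0],0.015],[[0.4,-3.5,0],0.015],[[0.4,-3.5,0],0.015],[[0.4,-3.5,0],0.015],[[0.4,-3.5,0],0.015],[[0.4,-3.5,0],0.015],[[0.4,-3.5,0],0.015],[[0.4,-3,0],0.02],[[0,-0.4,0],0],[[0,0,0],0],[[0,0,-3],0],[[0,0,-3],0],[[0,0,-2],0],[[0,0,0],0],[[0,0,0],0],[[0,0,0],0]]'
python3 - <<'E'
from h import *
t=ctrl.camera("top");s=ctrl.camera("side");o=ctrl.get_obs();print(o["ee_pos"],o["eef_rot"],o["force"],o["moment"])
print(proj(s,[.525,-.134,.135]),proj(t,[.525,-.134,.135]))
a=cv2.resize(t["color"][150:260,300:410],(400,400),interpolation=3);b=cv2.resize(s["color"][170:270,280:380],(400,400),interpolation=3)
cv2.imwrite("pics/over.png",np.hstack([a,b])[:,:,::-1])
E
```

```text
time_s: 6.95
ee_pos: [0.5252, -0.133, 0.1847]
eef_rot: [3.141, -0.001, -0.081]
force: [0.3, -0.6, -2.5]
grip_width: 0.0192
grip_force: 35.0
[ 0.5253185  -0.13333199  0.18492918] [ 3.14107724e+00 -2.28020374e-03 -8.08013717e-02] [ 0.16954598 -0.72693495 -3.41355452] [ 0.02054941  0.00378561 -0.02538282]
[331.29685519 211.33160373] [362.38179573 199.63076843]
```

View pics/over.png

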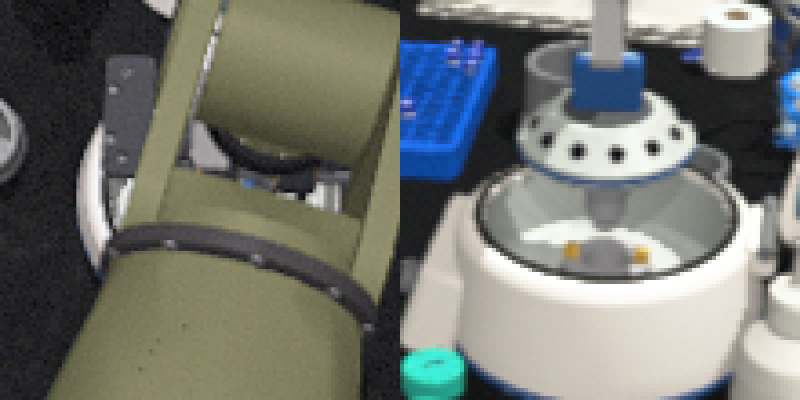

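The side crop shows the shank at x≈606, midway between the dogs at 571 and 641. I'll lower it into the socket.

```bash
python3 -m pendant '[[[0,0,-1],0],[[0,0,-1],0],[[0,0,-0.7],0],[[0,0,-0.5],0],[[0,0,-0.5],0],[[0,0,-0.5],0],[[0,0,-0.3],0],[[0,0,0],0],[[0,0,0],0],[[0,0,0],0]]'; python3 -c "
from station import ctrl
o=ctrl.get_obs();print(o['moment'])"
```

```text
time_s: 7.88
ee_pos: [0.5249, -0.1336, 0.1387]
eef_rot: [3.141, -0.001, -0.081]
force: [0.3, 0.5, -2.9]
grip_width: 0.0195
grip_force: 35.0
[ 0.00184218 -0.0063581  -0.01706459]
```

```bash
python3 -m pendant '[[[0,0,-0.2],0],[[0,0,-0.2],0],[[0,0,-0.2],0],[[0,0,-0.2],0],[[0,0,-0.1],0],[[0,0,-0.1],0],[[0,0,0],0],[[0,0,0],0]]' && python3 -m pendant '[[[0,0,-0.1],0],[[0,0,-0.1],0],[[0,0,0],0],[[0,0,0],0],[[0,0,0],0]]'
```

```text
time_s: 8.55
ee_pos: [0.5247, -0.1335, 0.1283]
eef_rot: [-3.142, 0.0, -0.081]
force: [0.0, -0.3, -4.5]
grip_width: 0.0191
grip_force: 35.0
time_s: 8.97
ee_pos: [0.5247, -0.1335, 0.1263]
eef_rot: [-3.142, 0.0, -0.081]
force: [0.3, 0.0, -4.1]
grip_width: 0.0191
grip_force: 35.0
```

```bash
for i in 1 2; do python3 -m pendant '[[[0,0,-0.1],0],[[0,0,0],0],[[0,0,0],0]]'|egrep 'ee_pos|force'; done
```

```text
ee_pos: [0.5247, -0.1335, 0.1253]
force: [0.8, -0.4, -4.4]
grip_force: 35.0
ee_pos: [0.5247, -0.1335, 0.1243]
force: [0.6, 0.7, -2.8]
grip_force: 35.0
```

```bash
for i in 1 2; do python3 -m pendant '[[[0,0,-0.1],0],[[0,0,0],0],[[0,0,0],0]]'|egrep 'ee_pos|^force'; done
```

```text
ee_pos: [0.5248, -0.1335, 0.1234]
force: [-0.4, 1.5, -2.4]
ee_pos: [0.5249, -0.1336, 0.1226]
force: [0.5, -0.1, 0.7]
```

```bash
for i in 1 2 3 4; do python3 -m pendant '[[[0,0,-0.1],0],[[0,0,0],0],[[0,0,0],0]]'|egrep 'ee_pos|^force'; done;  python3 -c "
from station import ctrl
o=ctrl.get_obs();print(o['moment'])"
```

```text
ee_pos: [0.5247, -0.1335, 0.1213]
force: [1.0, 0.3, 0.8]
ee_pos: [0.5245, -0.1334, 0.1199]
force: [0.1, 0.7, -1.9]
ee_pos: [0.5244, -0.1334, 0.1187]
force: [0.7, 0.1, -6.6]
ee_pos: [0.5246, -0.1334, 0.118]
force: [2.6, 0.5, -6.8]
[ 0.18411362 -0.62366145 -0.00069301]
```

```bash
for i in 1 2; do python3 -m pendant '[[[0,0,-0.1],0],[[0,0,0],0],[[0,0,0],0]]'|egrep 'ee_pos|^force'; done;  python3 - <<'E'
from h import *
o=ctrl.get_obs();print(o['moment'])
s=ctrl.camera("side");save(s,"pics/seat.png",(280,160,380,260),6)
E
```

```text
ee_pos: [0.5247, -0.1334, 0.1171]
force: [4.0, 2.1, -7.6]
ee_pos: [0.5249, -0.1334, 0.1164]
force: [5.0, 2.5, -5.4]
[ 0.42665292 -0.96979502 -0.00667894]
```

View pics/seat.png

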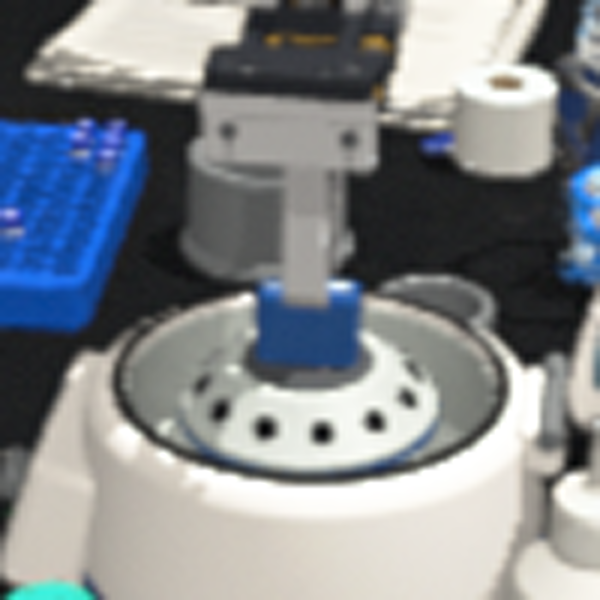

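The rotor is down in the bowl with its bar at (310,325). The bar leans slightly and there is a side load of about 5 N, so I'll relieve the load and keep going down.

```bash
for i in 1 ; do python3 -m pendant '[[[0.1,0.05,0],0],[[0,0,0],0],[[0,0,0],0]]'|egrep 'ee_pos|^force'; python3 -c "
from station import ctrl
o=ctrl.get_obs();print(o['moment'])";python3 -m pendant '[[[0,0,-0.1],0],[[0,0,0],0],[[0,0,0],0]]'|egrep 'ee_pos|^force';  python3 -c "
from station import ctrl
o=ctrl.get_obs();print(o['moment'])"; done
```

```text
ee_pos: [0.5256, -0.1331, 0.1162]
force: [2.2, -0.1, -5.1]
[ 0.11682946 -0.46515975 -0.02395882]
ee_pos: [0.5261, -0.1331, 0.116]
force: [3.2, 2.0, 3.7]
[ 0.35152585 -0.4803458   0.01606271]
```

```bash
for i in 1 2; do python3 -m pendant '[[[0.05,0.05,-0.1],0],[[0,0,0],0],[[0,0,0],0]]'|egrep 'ee_pos|^force'; python3 -c "
from station import ctrl
o=ctrl.get_obs();print(o['moment'])"; done
```

```text
ee_pos: [0.5267, -0.1327, 0.1158]
force: [-0.0, 1.6, 11.7]
[ 0.38120123  0.1872163  -0.04347541]
ee_pos: [0.5272, -0.1327, 0.1157]
force: [-6.2, 0.9, 21.4]
[ 0.00478496  1.27441039 -0.05176396]
```

It stops hard at TCP z≈0.1157 under more than 20 N, which matches the home height of 0.1165. I'll take the load off, release and check.

```bash
python3 -m pendant '[[[-0.05,0,-0.0],0],[[0,0,0.2],0],[[0,0,0],0],[[0,0,0],0]]'|egrep 'ee_pos|^force'; python3 -m pendant '[[[0,0,0],0],[[0,0,0],0],[[0,0,0],0],[[0,0,0],0],[[0,0,0],0],[[0,0,0],0],[[0,0,0],0],[[0,0,0],0]]' 0.6; python3 -m pendant '[[[0,0,1],0],[[0,0,2],0],[[0,0,3],0],[[0,0,4],0],[[0,0,4],0],[[0,0,4],0],[[-2,3,0],0],[[-2,3,0],0],[[-2,3,0],0],[[-2,3,0],0],[[-2,3,0],0],[[-2,3,0],0],[[-2,3,0],0],[[0,0,0],0],[[0,0,0],0]]'
python3 - <<'E'
from meas import *
t=ctrl.camera("top");s=ctrl.camera("side")
a=cv2.resize(t["color"][155:255,310:410],(400,400),interpolation=3);b=cv2.resize(s["color"][170:270,280:380],(400,400),interpolation=3)
cv2.imwrite("pics/done.png",np.hstack([a,b])[:,:,::-1])
f=lambda h:(h[...,0]>95)&(h[...,0]<130)&(h[...,1]>110)
A=max(comps(t,(345,185,378,215),f,10),key=lambda q:q[0]);B=max(comps(s,(315,195,350,228),f,10),key=lambda q:q[0])
print(A[:2],B[:2],tri(t,A[1],s,B[1]))
print("white",[(a,c.round(1),line(t,p,.147)) for a,c,p in comps(t,(350,185,372,213),lambda h:(h[...,2]>185)&(h[...,1]<110),8)])
ys=B[2];print("side bar top/bottom rows",ys[:,1].min(),ys[:,1].max(),ys[:,0].min(),ys[:,0].max())
for z in(.147,.157): print(z,[proj(s,[.525+d*23e-3,-.134-.01-d*.002,z]).round(1) for d in(-1,1)],proj(t,[.525,-.134,z]).round(1))
E
```

```text
ee_pos: [0.5265, -0.1324, 0.1158]
force: [1.1, -1.5, 7.2]
time_s: 13.52
ee_pos: [0.5262, -0.132, 0.1153]
eef_rot: [-3.142, 0.0, -0.081]
force: [0.5, -0.2, 0.1]
grip_width: 0.0563
grip_force: 0.0
time_s: 14.77
ee_pos: [0.3857, 0.0789, 0.2965]
eef_rot: [-3.141, -0.002, -0.078]
force: [0.4, -0.0, 0.6]
grip_width: 0.0562
grip_force: 0.0
(np.int32(93), array([362.22580645, 200.19354839])) (np.int32(206), array([331.33980583, 214.0776699 ])) (array([ 0.52502068, -0.13428137,  0.12685117]), np.float64(0.0005204470686037034))
white [(np.int32(190), array([360.7, 190.9]), (array([ 0.54578596, -0.12942008]), np.float64(1.5379466484775606), array([0.04518903, 0.05612207]))), (np.int32(42), array([352.4, 209.1]), (array([ 0.49993537, -0.10688499]), np.float64(0.5994987592133394), array([0.0151176 , 0.03054411]))), (np.int32(19), array([369.1, 210.5]), (array([ 0.49522323, -0.14851216]), np.float64(-0.9600192107523673), array([0.00847517, 0.01764911])))]
side bar top/bottom rows 207 220 323 340
0.147 [array([322.5, 208.3]), array([339.9, 209.8])] [362.8 198.9]
0.157 [array([322.5, 205. ]), array([340.1, 206.3])] [363.2 198.3]
```

View pics/done.png

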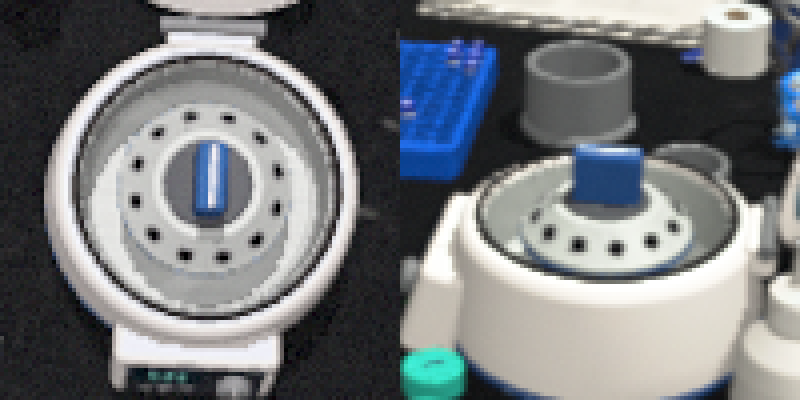

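The side crop shows the bar level at (607,175) and the rotor sunk in the bowl. The bar stands 13 mm higher than it did on the stand, which is exactly the home height. The jar and bottle stayed clear of the path, so I'm handing in.

```bash
python3 -c "
from station import ctrl
print(ctrl.hand_in())"
```

```text
the job is handed in; nothing more can be done
None
```

The rotor sits fully home on the spindle, released, with the jar and bottle untouched as far as the camera views and contact forces show, and the job is handed in; the hand-in returned no verdict.

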